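Lift the calibration weight out through the hood port

ROBOT

A 7-joint arm with a two-finger parallel gripper is mounted at the origin on the work surface. World frame = base frame: x ahead of the robot, y to its left, z up, the work surface at z = 0. Lengths are in mm, angles in rad, forces in N, time in s.
With the tool pointing down it reaches from about 425 to 925 mm from the base axis. Payload 6.8 kg.
Tool frame: the origin (TCP) lies midway between the tips of the shut fingers; the grasp point (between the pads) lies 19 mm behind it; y points along the fingers, z is the direction in which the jaws open and shut, and the axes are right-handed (so a half turn about y gives the same grasp; the last joint's range is limited). The gripper opens to 85 mm and grips with 20 to 120 N. Pads are 22 mm wide; open, the fingers measure 114 mm over their backs; the gripper's body (76 mm by 85 mm) begins 54 mm behind the grasp point. The pads swing forward as they close: fully open they stand 13 mm farther back than shut.
Start: joints at [1.059, 0.477, 0.022, 1.555, -0.011, 1.109, -0.083], TCP at [265.228, -620.726, 231.308] pointing down, gripper open.
Joint ranges: [-2.96, 2.96], [-0.34, 2.1], [-1.41, 1.46], [0.24, 2.44], [-1.37, 4.51], [0.17, 1.92], [-2.96, 2.96]. Speed limits (rad/s): [2.39, 2.39, 3.14, 3.14, 3.14, 3.14, 3.14].

INTERFACE

Orientations are given as [roll, pitch, yaw] about the fixed x, y, z axes, in that order (R = Rz(yaw) Ry(pitch) Rx(roll)).
In Python, from bench import get_state, vision, env, models gives the robot as it stands. The module is installed in compiled form; this text tells all that it offers.
- The arm moves only by the tool apply_moves, never from a script. Its argument "plan" is a list of rows, each a list of 3 entries, a list of its own where there are three numbers: the shift along the tool's x, y, z in m, then the turn about the tool's y in degrees, then the gripper's target within -1 to 1 (shut at 1, half-way at 0, fully open at -1). In form: [[[dx, dy, dz], yaw, jaw], ...]. A call has 1 to 8 rows; each row is the pose to reach, as a shift and turn from the pose commanded when the call began, along the tool's axes at that moment; what a row does not reach only later rows make up. A row lasts 1/8 s, in which the tool goes at most 62.5 mm and 10.7 degrees, less where a joint would pass 70% of its speed; a pose out of reach is approached as far as the arm can. A call with a gripper value outside its range is refused whole. The fingers move at their own pace and stop on an object; "force" is the grip in N (left out, the last holds). Time passes only in rows, so rows that repeat a pose let the fingers close. It gives the time, the measured TCP pose, the force and the opening at its end, in the units of the state.
- get_state(): the state, without advancing time (a new reading comes with each control period).
- vision.camera(name): name is "scene" or "top" or "wrist"; returns a dict with "img" (480x640x3 uint8, red, green, blue), "K" (3x3 intrinsics, pixels), "R" (3x3) and "t" (3): a world point X has camera coordinates R X + t; the wrist camera has in their place "hand_eye" (4x4, takes a point from camera to tool coordinates, whose origin is the TCP and whose axes are the tool frame's). Camera axes: x right, y down, z forward; pixel columns grow to the right and rows downward; lengths in mm; the calibration is good to about 2 mm. The wrist camera is an equidistant fisheye: a pixel r from the principal point sees the ray r / f radians off the axis. A picture is of the moment at which its call begins: read the wrist's pose just before it. There is no depth.
- env.hand_in(): hands the job in, once; it reports no verdict.
Trained networks look in the newest picture that a camera, given by its name, has taken for a name from the list of things; names that differ only in an ending like _2 or _b are one class to them, and where a whole thing is asked for, a point or a joint stands for the part that bears it (a point fixed in the world has none). Each returns a list of dicts, best first, with "confidence" (0 to 1); they miss things now and then, are a little off and sometimes report something else, mostly with a low value. They report only what shows in the picture. A call takes as long as a camera call. They do not tell look-alikes from the thing itself.
- models.look_for(label, camera): "position" ([row, column] in pixels, amid what is visible of it).
- models.tip_of(label, camera): "position" ([row, column] in pixels: a listed point, or the origin of a listed thing).
The state is a dict: "clock": time; "qpos": joint angles; "qvel": joint speeds; "joint_efforts": joint torques, N m; "eef_pos": TCP position; "tool_rot": TCP orientation; "wrist_force": force on the tool from outside, world axes, zero at the start; "torque": the same for the moment, N m; "grip_width": finger opening in mm.
Only numpy, scipy, OpenCV 4.12 (cv2) and the standard library are available. Lean on these libraries where they do the work, as an engineer would, in place of code of your own. Each camera call takes 0.05 s, during which the arm holds its last target. There are 200 camera calls.

TASK

The weight-lift test on the seismometer is over: reach through the round port in the white draught hood, lift the pewter weight off its pedestal, and set it down gently, standing upright, in the blue tray. Do not lean on the hood, do not drop the weight, and leave the shims and the other things on the shelf where they are.

Things in the scene. Friction and masses are not known exactly. Their poses are not given: they have to be found in the camera images.
- hood: white box-shaped draught hood, fixed, 220 x 220 mm in plan, walls 5 mm thick. Origin at the centre of its underside on the shelf, z up, x from its low front wall (88 mm high, on the robot's side) to its high back wall (about 170 mm). The top panel slopes up along +x at 20 degrees and has one round port, 126 mm across, edged with black rubber that stands 2 mm proud. A round brass pedestal, 68 mm across and 50 mm high, stands inside on the origin, right under the port.
- port (a point): centre of the round port, at the outer surface of the sloping panel, 130 mm above the shelf; axes as the hood's (z is vertical, not the port's axis)
- pedestal_top (a point): centre of the pedestal's flat top, 50 mm above the shelf; axes as the hood's
- weight: dull pewter weight, about 0.3 to 0.6 kg: a disc 46 mm across and 30 mm high with a round upright grip stem on its centre, 20 mm across, from 30 to 76 mm above the underside. Origin at the centre of the underside, z up along the stem. It starts on the pedestal, up to 6 mm off its centre each way, so that the stem's top is about level with the port, 4 mm below its centre.
- tray: blue square open tray, fixed, 120 x 120 mm outside and 16 mm high, walls and floor 5 mm thick. Origin at the centre of its underside, z up. It stands to the left or the right of the hood.
- tray_in (a point): centre of the tray's inner floor, 5 mm above the shelf; axes as the tray's
- stand: slotted dark walnut stand, fixed, 110 x 110 x 32 mm, three slots 6 mm wide along its y; origin at the centre of its underside. It stands on the other side of the hood from the tray.
- shim0: bright steel calibration shim, 4.5 x 60 x 55 mm, upright in a slot of the stand, its top 67 mm above the shelf; origin at the centre of its lower edge
- shim1: bright steel calibration shim, 4.5 x 60 x 55 mm, upright in a slot of the stand, its top 67 mm above the shelf; origin at the centre of its lower edge
- shim2: bright steel calibration shim, 4.5 x 60 x 55 mm, upright in a slot of the stand, its top 67 mm above the shelf; origin at the centre of its lower edge
- driver: yellow-handled torque driver, 200 mm long, lying on the right of the shelf along its own x; origin at its underside near the middle
- sensor: black upright cylindrical borehole sensor, 58 mm across, 155 mm high, on the left of the shelf; origin at the centre of its underside
- level: red spirit level, 150 x 24 x 45 mm, lying along its own x near the left edge of the shelf; origin at the centre of its underside
Not all that is in view belongs to the job. There is more than one size of the weight; the one meant has the size given above.

How it is judged:
By the outcome, as a careful person would: the job done as asked, in the order asked, and still so for the second after the job is handed in, with the robot touching nothing.
It also fails if it takes over 48 s, if anything falls off the work surface, if the arm or the gripper's body presses on something with over 40 N, if the wrist force passes 120 N, or if a joint passes its speed limit or range.

## Working session

There is one attempt and no reset: what is moved stays moved. The work goes in short steps, Python scripts to look and compute and a tool call to move; the robot and the scene stay as the last step left them, time stands still between calls to the robot, and variables do not carry over. Pictures are saved under pics/ and viewed, about 8 in all and at most 12, crops included, and the job is handed in when it is done.

Besides the shell and the picture viewer there is one more tool, called after "Request:" by a JSON object that holds its "fn" and its "kwargs", one argument or row to a line. apply_moves: Moves the arm, as the interface text tells. Its arguments: {"type":"object","properties":{"plan":{"type":"array","items":{"type":"array"}},"force":{"type":"number"}},"required":["plan"]}

```bash
mkdir -p pics; cat > h.py <<'E'
import numpy as np, cv2
from scipy.spatial.transform import Rotation as Ro
from bench import get_state, vision, env, models
def toolR(s): return Ro.from_euler('xyz', s['tool_rot']).as_matrix()
def ray(c, px):  # fixed camera: origin, dir; px=[row,col]
    d=np.linalg.inv(c['K'])@np.array([px[1],px[0],1.]); R=np.array(c['R']); t=np.array(c['t'])
    return -R.T@t, R.T@d
def wray(c,s,px):
    K=np.array(c['K']); a=np.array([(px[1]-K[0,2])/K[0,0],(px[0]-K[1,2])/K[1,1]]); th=np.linalg.norm(a)
    d=np.r_[a/max(th,1e-9)*np.sin(th),np.cos(th)]; H=np.array(c['hand_eye']); T=toolR(s)
    return T@H[:3,3]+np.array(s['eef_pos']), T@(H[:3,:3]@d)
def atz(od,z): o,d=od; return o+d*(z-o[2])/d[2]
def tri(a,b):
    (o,d),(p,e)=a,b; d=d/np.linalg.norm(d); e=e/np.linalg.norm(e)
    u=np.linalg.lstsq(np.c_[d,-e],p-o,rcond=None)[0]; x=o+u[0]*d; y=p+u[1]*e
    return (x+y)/2, np.linalg.norm(x-y)
def save(img,n): cv2.imwrite('pics/'+n,img[:,:,::-1])
E
python3 - <<'E'
from h import *
s=get_state(); print({k:np.round(v,3).tolist() for k,v in s.items()}); print(toolR(s).round(2))
C={}
for n in ['scene','top']:
    C[n]=vision.camera(n); save(C[n]['img'],n+'.png')
Z=dict(hood=0,port=130,pedestal_top=50,weight=50,tray=0,tray_in=5,stand=0,sensor=0,driver=0,level=0)
for l in Z:
    r={}
    for n in C:
        m=models.tip_of(l,n)
        for q in m[:2]: print(l,n,np.round(q['position'],0),round(q['confidence'],2),atz(ray(C[n],q['position']),Z[l]).round(0))
        if m: r[n]=ray(C[n],m[0]['position'])
    if len(r)==2: x=tri(r['scene'],r['top']); print('  tri',x[0].round(0),round(x[1],1))
E
```

```text
{'clock': 0.0, 'qpos': [1.059, 0.478, 0.022, 1.556, -0.012, 1.109, -0.083], 'qvel': [-0.001, -0.003, 0.002, -0.001, -0.001, 0.001, 0.0], 'joint_efforts': [0.0, -59.645, 1.608, -28.12, 0.012, 0.009, 0.0], 'eef_pos': [265.001, -620.188, 230.352], 'tool_rot': [-1.573, -0.0, -2.738], 'wrist_force': [-0.537, -0.353, -0.278], 'torque': [0.066, -0.035, 0.019], 'grip_width': 85.266}
[[-0.92 -0.    0.39]
 [-0.39  0.   -0.92]
 [ 0.   -1.   -0.  ]]
hood scene [283. 343.] 0.91 [582.  43.   0.]
hood top [222. 317.] 0.96 [586.  49.   0.]
  tri [584.  46.   2.] 6.8
port scene [260. 344.] 0.64 [587.  39. 130.]
port top [217. 320.] 0.62 [580.  42. 130.]
port top [260. 420.] 0.58 [ 447. -262.  130.]
  tri [582.  42. 120.] 0.1
pedestal_top scene [275. 343.] 0.56 [585.  41.  50.]
pedestal_top top [224. 317.] 0.61 [569.  50.  50.]
pedestal_top top [220. 323.] 0.26 [585.  32.  50.]
  tri [573.  49.  25.] 0.8
weight scene [278. 341.] 0.77 [590.  31.  50.]
weight scene [228. 316.] 0.63 [421.  51.  50.]
weight top [278. 314.] 0.83 [395.  61.  50.]
weight top [244. 381.] 0.58 [ 504. -156.   50.]
  tri [ 422. 
[... 160 characters left out ...]
n top [270. 416.] 0.46 [ 425. -276.    5.]
  tri [463. 329.  14.] 5.1
stand scene [298. 204.] 0.59 [ 449. -295.    0.]
stand top [260. 415.] 0.7 [ 458. -277.    0.]
stand top [217. 485.] 0.44 [ 603. -515.    0.]
  tri [ 455. -286.    4.] 19.4
sensor scene [220. 493.] 0.74 [606. 527.   0.]
sensor scene [275. 342.] 0.63 [559.  55.   0.]
sensor top [218. 172.] 0.58 [598. 541.   0.]
  tri [599. 544. -18.] 6.3
driver scene [396. 137.] 0.63 [ 616. -520.    0.]
driver scene [275. 341.] 0.32 [557.  53.   0.]
driver top [215. 484.] 0.66 [ 608. -513.    0.]
  tri [ 610. -521.  -15.] 4.3
level scene [168. 453.] 0.87 [390. 547.   0.]
level top [278. 168.] 0.88 [396. 546.   0.]
  tri [395. 543.   6.] 2.3
```

View pics/scene.png

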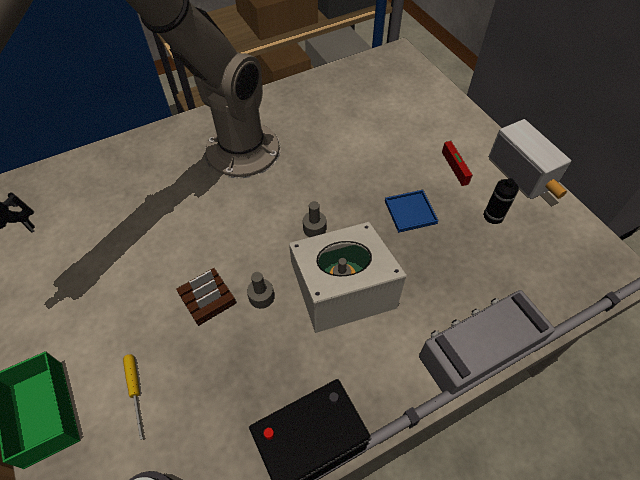

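View pics/top.png

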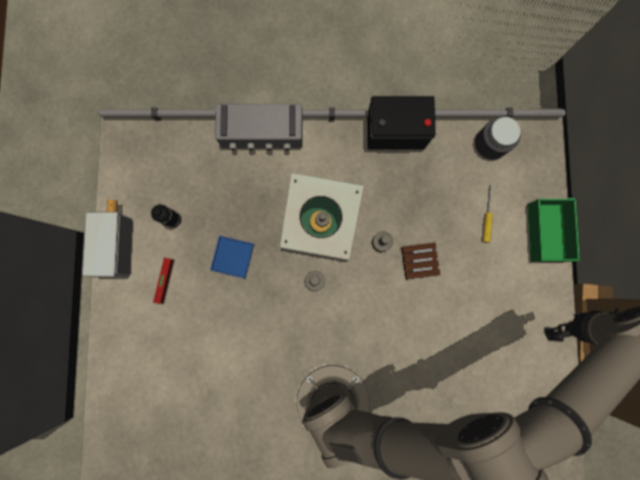

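The scene shows the hood with the meant weight in its port (stem top near row 261, col 342 in scene; row 217, col 323 in top). There are two look-alike weights outside on the shelf, at top (281,315) and (241,382). The tray is on the left and the stand with the shims on the right. The hood's yaw is roughly -8°.

```bash
cat >> h.py <<'E'
def go(p): s=get_state(); print('shift m',(toolR(s).T@(np.array(p)-s['eef_pos'])/1000).round(4))
E
python3 - <<'E'
from h import *
import numpy as np
c={n:vision.camera(n) for n in ['scene','top']}
print(tri(ray(c['scene'],[261,342]),ray(c['top'],[216,323])), atz(ray(c['scene'],[261,342]),126),atz(ray(c['top'],[216,323]),126))
go([580,40,300]); 
# hood corners in top: front-left, front-right, back-left, back-right
for p,z in zip([[250,281],[260,348],[175,292],[186,363]],[88,88,170,170]): print(atz(ray(c['top'],p),z).round(0))
E
```

```text
(array([585.4900393 ,  32.79876744, 125.15011649]), np.float64(3.187183831820976)) [586.58464553  33.97526413 126.        ] [584.62176737  31.38375648 126.        ]
shift m [-0.5491 -0.0687 -0.4839]
[483. 163.  88.]
[451. -47.  88.]
[703. 125. 170.]
[669. -89. 170.]
```

Request:
{"fn": "apply_moves", "kwargs": {
  "plan": [
    [[-0.03, -0.05, -0.025], 0, -1],
    [[-0.075, -0.069, -0.066], 0, -1],
    [[-0.12, -0.069, -0.105], 0, -1],
    [[-0.165, -0.069, -0.145], 0, -0.5],
    [[-0.21, -0.069, -0.185], 0, -0.2],
    [[-0.255, -0.069, -0.225], 0, -0.2],
    [[-0.3, -0.069, -0.265], 0, -0.2],
    [[-0.345, -0.069, -0.304], 0, -0.2]
  ]
}}

```text
clock: 2.2
eef_pos: [463.7, -203.8, 300.7]
tool_rot: [-1.57, 0.001, -2.738]
wrist_force: [0.5, -0.7, 0.0]
grip_width: 51.1
```

Request:
{"fn": "apply_moves", "kwargs": {
  "plan": [
    [[-0.045, 0, -0.04], 10, -0.2],
    [[-0.09, 0, -0.08], 20, -0.2],
    [[-0.135, 0, -0.12], 26, -0.2],
    [[-0.18, 0, -0.158], 32, -0.2],
    [[-0.204, 0, -0.18], 32, -0.2],
    [[-0.204, 0, -0.18], 32, -0.2],
    [[-0.204, 0, -0.18], 32, -0.2]
  ]
}}

```text
clock: 3.08
eef_pos: [579.7, 38.9, 300.1]
tool_rot: [-1.57, -0.0, 2.986]
wrist_force: [0.4, -0.3, -0.4]
grip_width: 51.4
```

```bash
python3 - <<'E'
from h import *
s=get_state(); c=vision.camera('wrist'); save(c['img'],'w1.png')
print(s['clock'],np.round(s['eef_pos'],1),np.round(s['tool_rot'],3),s['grip_width'],toolR(s).round(3).tolist(), np.round(s['wrist_force'],1), np.round(s['qpos'],2)); print(c['K'],np.round(c['hand_eye'],2))
for l,z in [('port',130),('weight',50),('hood',0),('pedestal_top',50)]:
    for q in models.tip_of(l,'wrist')[:3]: print(l,np.round(q['position'],0),round(q['confidence'],2),atz(wray(c,s,q['position']),z).round(0))
E
```

```text
3.075 [579.7  38.9 300.1] [-1.57  -0.     2.986] 51.41289429771349 [[-0.988, -0.0, -0.155], [0.155, -0.001, -0.988], [0.0, -1.0, 0.001]] [ 0.4 -0.3 -0.4] [ 0.1   0.29 -0.34  1.68  0.1   1.19 -1.99]
[[371.64829954   0.         317.33258271]
 [  0.         371.64829954 241.77263348]
 [  0.           0.           1.        ]] [[   0.      0.96    0.26  -67.27]
 [  -0.     -0.26    0.96 -141.63]
 [   1.     -0.      0.      0.37]
 [   0.      0.      0.      1.  ]]
port [222. 313.] 0.88 [580.  42. 130.]
weight [223. 481.] 0.94 [ 533. -146.   50.]
weight [340. 322.] 0.93 [418.  58.  50.]
weight [199. 325.] 0.62 [586.  29.  50.]
hood [198. 319.] 0.89 [580.  36.   0.]
```

View pics/w1.png

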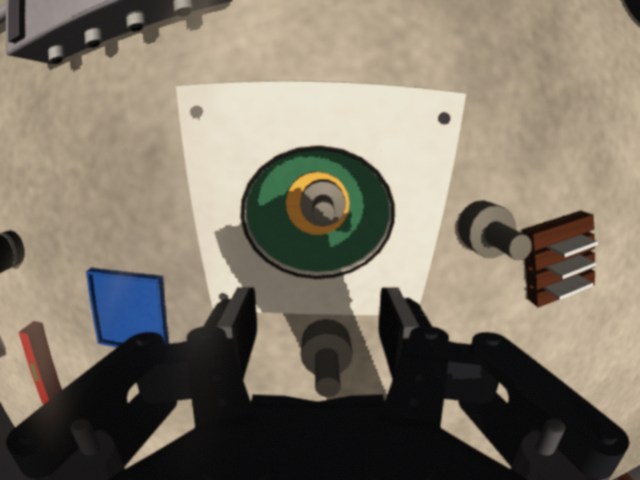

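The wrist picture shows the port rim spanning columns 243–394 and rows 146–278. The weight's disc is at about (197,323) and its stem top at about (208,322). I'll take a closer crop to fix the stem.

```bash
python3 - <<'E'
from h import *
im=cv2.imread('pics/w1.png')[160:250,260:380]; im=cv2.convertScaleAbs(im,alpha=1.3); cv2.imwrite('pics/w1c.png',cv2.resize(im,None,fx=6,fy=6,interpolation=cv2.INTER_CUBIC))
E
```

```text
(no output)
```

View pics/w1c.png

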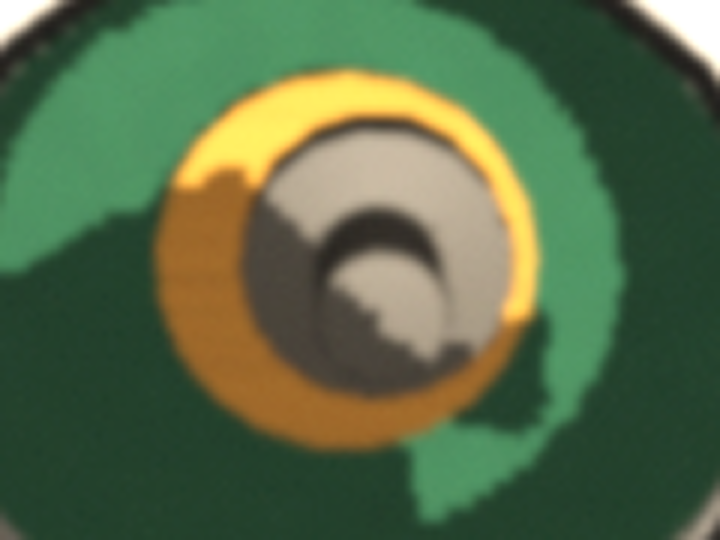

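The crop shows the stem top centred at about (211.3, 323.7) in full-image pixels. The disc top is centred at (203, 323) and the pedestal top at (203.3, 317.8).

```bash
python3 - <<'E'
from h import *
s=get_state(); c=vision.camera('wrist')
for n,p,z in [('stem',[211.3,323.7],126),('disc',[203,323],80),('ped',[203.3,317.8],50)]: print(n,atz(wray(c,s,p),z).round(1))
# port rim: fit
m=[];
for r,cc,_ in [(212,243,0),(212,394,0)]: print(atz(wray(c,s,[r,cc]),132).round(1))
print(atz(wray(c,s,[146,318]),153).round(1),atz(wray(c,s,[278,318]),110).round(1))
# yaw from panel back corners
print(atz(wray(c,s,[87,178]),170).round(1),atz(wray(c,s,[95,465]),170).round(1))
go([584,32,300])
E
```

```text
stem [586.8  31.4 126. ]
disc [586.5  31.3  80. ]
ped [582.1  37.1  50. ]
[598.5  99.8 132. ]
[578.2 -28.5 132. ]
[643.4  27.5 153. ] [520.8  46.7 110. ]
[708.5 124.1 170. ] [669.1 -89.4 170. ]
shift m [-0.0052  0.0005  0.0062]
```

Request:
{"fn": "apply_moves", "kwargs": {
  "plan": [
    [[-0.008, 0.0, 0.006], 0, -0.2],
    [[-0.008, 0.05, 0.006], 0, -0.2],
    [[-0.008, 0.09, 0.006], 0, -0.2],
    [[-0.008, 0.125, 0.006], 0, -0.2],
    [[-0.008, 0.145, 0.006], 0, -0.2],
    [[-0.008, 0.155, 0.006], 0, -0.2],
    [[-0.008, 0.155, 0.006], 0, -0.2]
  ]
}}

```text
clock: 4.25
eef_pos: [587.0, 32.5, 145.0]
tool_rot: [-1.571, -0.001, 2.986]
wrist_force: [0.1, -0.0, 0.3]
grip_width: 51.2
```

```bash
python3 - <<'E'
from h import *
s=get_state(); c=vision.camera('wrist'); save(c['img'],'w2.png')
print(s['clock'],np.round(s['eef_pos'],1),np.round(s['wrist_force'],1),s['grip_width'])
H=np.array(c['hand_eye'])
p=toolR(s).T@(np.array([586.5,31.5,126])-s['eef_pos']); p=H[:3,:3].T@(p-H[:3,3]); th=np.arctan2(np.hypot(p[0],p[1]),p[2]); u=p[:2]/np.hypot(p[0],p[1])*th*371.65
print('expected stem col,row',u+[317.3,241.8])
E
```

```text
4.25 [587.   32.5 145. ] [ 0.1 -0.   0.3] 51.240882145859004
expected stem col,row [318.60254713 290.54357517]
```

View pics/w2.png

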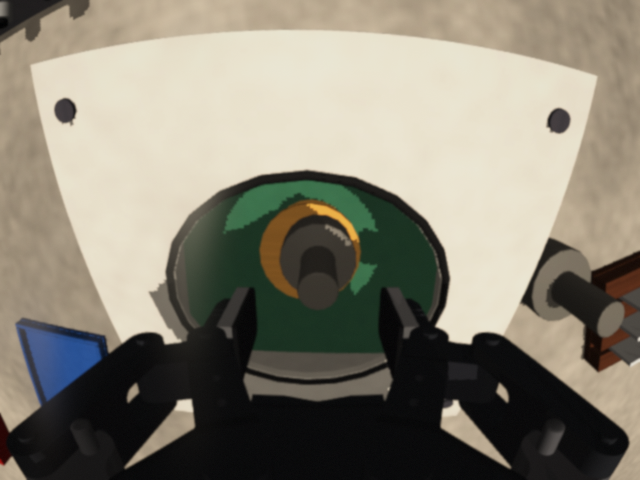

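The stem is at (291,318), where I predicted it. The knuckles sit wide, so I'll narrow the jaws before going into the port.

Request:
{"fn": "apply_moves", "kwargs": {
  "plan": [
    [[0, 0, 0.001], 0, 0.2],
    [[0, 0, 0.001], 0, 0.2],
    [[0, 0, 0.001], 0, 0.2],
    [[0, 0.015, 0.001], 0, 0.2],
    [[0, 0.027, 0.001], 0, 0.2],
    [[0, 0.038, 0.001], 0, 0.2],
    [[0, 0.048, 0.001], 0, 0.2],
    [[0, 0.048, 0.001], 0, 0.2]
  ],
  "force": 60
}}

```text
clock: 5.3
eef_pos: [586.1, 31.9, 96.2]
tool_rot: [-1.57, -0.002, 2.987]
wrist_force: [-1.4, -0.4, 0.5]
grip_width: 34.0
```

Request:
{"fn": "apply_moves", "kwargs": {
  "plan": [
    [[0, 0, 0], 0, 0.5],
    [[0, 0, 0], 0, 0.8],
    [[0, 0, 0], 0, 0.8],
    [[0, 0, 0], 0, 0.8],
    [[0, 0, 0], 0, 0.8]
  ],
  "force": 60
}}

```text
clock: 5.92
eef_pos: [587.2, 32.2, 97.7]
tool_rot: [-1.571, 0.001, 2.987]
wrist_force: [0.3, 2.2, 2.7]
grip_width: 17.8
```

Request:
{"fn": "apply_moves", "kwargs": {
  "plan": [
    [[0, -0.004, 0], 0, 0.8],
    [[0, -0.01, 0], 0, 0.8],
    [[0, -0.02, 0], 0, 0.8],
    [[0, -0.03, 0], 0, 0.8],
    [[0, -0.03, 0], 0, 0.8]
  ]
}}

```text
clock: 6.55
eef_pos: [587.6, 32.0, 128.6]
tool_rot: [-1.571, 0.002, 2.987]
wrist_force: [0.0, -0.2, -4.1]
grip_width: 18.3
```

```bash
python3 - <<'E'
from h import *
s=get_state(); c=vision.camera('wrist'); save(c['img'],'w3.png')
print(s['clock'],np.round(s['eef_pos'],1),np.round(s['wrist_force'],1),s['grip_width'],np.round(s['torque'],2))
E
```

```text
6.55 [587.6  32.  128.6] [ 0.  -0.2 -4.1] 18.33390912851464 [-0.06  0.   -0.02]
```

View pics/w3.png

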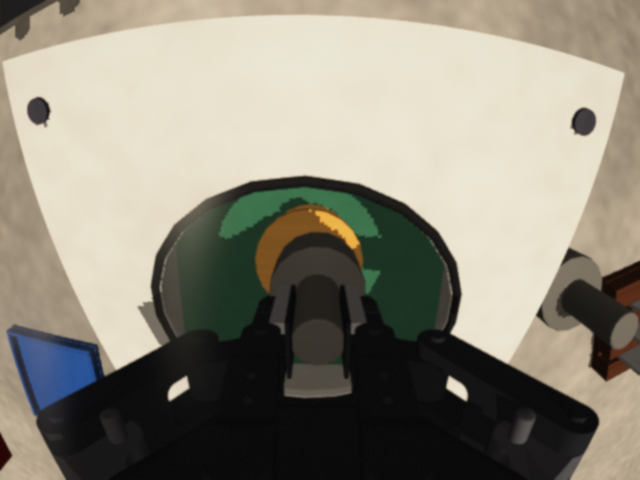

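The stem is held between the pads at (340,318), the disc hangs free, and the wrist reads about 4.1 N of weight. I'll lift it clear of the hood.

Request:
{"fn": "apply_moves", "kwargs": {
  "plan": [
    [[0, -0.02, 0], 0, 0.8],
    [[0, -0.045, 0], 0, 0.8],
    [[0, -0.075, 0], 0, 0.8],
    [[0, -0.105, 0], 0, 0.8],
    [[0, -0.125, 0], 0, 0.8],
    [[0, -0.125, 0], 0, 0.8]
  ]
}}

```text
clock: 7.35
eef_pos: [587.5, 32.1, 253.5]
tool_rot: [-1.571, 0.003, 2.987]
wrist_force: [1.7, -0.4, -3.7]
grip_width: 18.2
```

Request:
{"fn": "apply_moves", "kwargs": {
  "plan": [
    [[0.012, 0, -0.02], 0, 0.8],
    [[0.034, 0, -0.055], 0, 0.8],
    [[0.06, 0, -0.097], 0, 0.8],
    [[0.086, 0, -0.14], 0, 0.8],
    [[0.112, 0, -0.182], 0, 0.8],
    [[0.138, 0, -0.224], 0, 0.8],
    [[0.159, 0, -0.258], 0, 0.8],
    [[0.171, 0, -0.277], 0, 0.8]
  ]
}}

```text
clock: 8.35
eef_pos: [458.2, 333.9, 250.7]
tool_rot: [-1.57, -0.002, 2.99]
wrist_force: [0.3, 0.2, -3.9]
grip_width: 18.4
```

```bash
python3 - <<'E'
from h import *
s=get_state(); c=vision.camera('wrist'); save(c['img'],'w4.png')
print(s['clock'],np.round(s['eef_pos'],1),np.round(s['wrist_force'],1),s['grip_width'],np.round(s['torque'],2))
for l,z in [('tray_in',5),('tray',0)]:
    for q in models.tip_of(l,'wrist')[:2]: print(l,np.round(q['position'],0),round(q['confidence'],2),atz(wray(c,s,q['position']),z).round(1))
go([462,332,56])
E
```

```text
8.35 [458.2 333.9 250.7] [ 0.3  0.2 -3.9] 18.395734494983902 [ 0.02 -0.04  0.02]
tray_in [198. 317.] 0.89 [466.5 332.7   5. ]
tray_in [196. 318.] 0.18 [468.3 330.7   5. ]
tray [194. 317.] 0.98 [469.6 331.9   0. ]
shift m [-3.300e-03  1.948e-01 -1.000e-04]
```

View pics/w4.png

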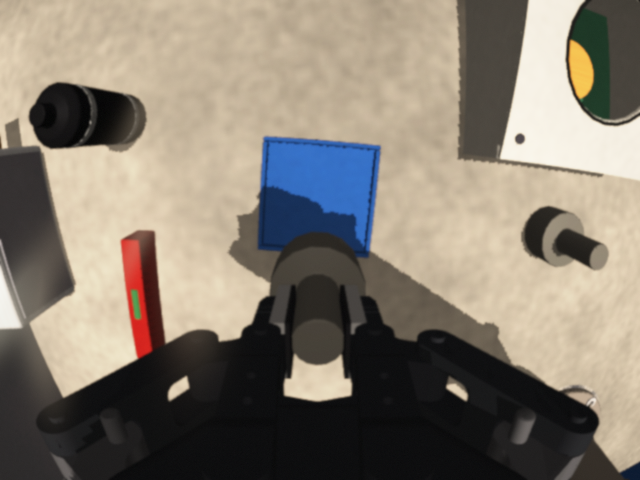

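The tray is seen spanning columns 260–380 and rows 137–255, centred near (466,332). The weight still hangs upright in the grip.

Request:
{"fn": "apply_moves", "kwargs": {
  "plan": [
    [[-0.006, 0.02, 0.001], 0, 0.8],
    [[-0.006, 0.06, 0.001], 0, 0.8],
    [[-0.006, 0.1, 0.001], 0, 0.8],
    [[-0.006, 0.135, 0.001], 0, 0.8],
    [[-0.006, 0.165, 0.001], 0, 0.8],
    [[-0.006, 0.183, 0.001], 0, 0.8],
    [[-0.006, 0.19, 0.001], 0, 0.8],
    [[-0.006, 0.19, 0.001], 0, 0.8]
  ]
}}

```text
clock: 9.5
eef_pos: [466.6, 329.9, 62.3]
tool_rot: [-1.571, 0.0, 2.986]
wrist_force: [0.7, 0.3, -3.9]
grip_width: 18.0
```

Request:
{"fn": "apply_moves", "kwargs": {
  "plan": [
    [[0, 0.002, 0], 0, 0.8],
    [[0, 0.004, 0], 0, 0.8],
    [[0, 0.006, 0], 0, 0.8],
    [[0, 0.006, 0], 0, 0.8]
  ]
}}

```text
clock: 10.0
eef_pos: [466.2, 330.0, 56.3]
tool_rot: [-1.571, 0.0, 2.987]
wrist_force: [-0.2, 0.2, -3.1]
grip_width: 18.0
```

Request:
{"fn": "apply_moves", "kwargs": {
  "plan": [
    [[0, 0.001, 0], 0, 0.8],
    [[0, 0.002, 0], 0, 0.8],
    [[0, 0.002, 0], 0, 0.8]
  ]
}}

```text
clock: 10.38
eef_pos: [466.2, 330.0, 54.2]
tool_rot: [-1.571, -0.0, 2.987]
wrist_force: [1.2, 0.4, -3.2]
grip_width: 18.3
```

Request:
{"fn": "apply_moves", "kwargs": {
  "plan": [
    [[0, 0.0007, 0], 0, 0.8],
    [[0, 0.0014, 0], 0, 0.8],
    [[0, 0.0014, 0], 0, 0.8]
  ]
}}

```text
clock: 10.75
eef_pos: [466.2, 330.0, 52.8]
tool_rot: [-1.571, -0.0, 2.987]
wrist_force: [-0.7, 0.9, -3.2]
grip_width: 18.2
```

Request:
{"fn": "apply_moves", "kwargs": {
  "plan": [
    [[0, 0.0007, 0], 0, 0.8],
    [[0, 0.001, 0], 0, 0.8],
    [[0, 0.001, 0], 0, 0.8]
  ]
}}

```text
clock: 11.12
eef_pos: [466.3, 330.2, 52.7]
tool_rot: [-1.571, 0.0, 2.987]
wrist_force: [-2.4, -2.3, 5.6]
grip_width: 18.2
```

The weight is on the tray floor: the wrist force went from -3.2 N to +5.6 N. I'll ease off and open a little.

Request:
{"fn": "apply_moves", "kwargs": {
  "plan": [
    [[0, -0.0004, 0], 0, 0.8],
    [[0, -0.0004, 0], 0, 0.45],
    [[0, -0.0004, 0], 0, 0.3],
    [[0, -0.0004, 0], 0, 0.1],
    [[0, -0.0004, 0], 0, 0.0],
    [[0, -0.0004, 0], 0, 0.0],
    [[0, -0.0004, 0], 0, 0.0]
  ]
}}

```text
clock: 12.0
eef_pos: [466.3, 330.0, 52.3]
tool_rot: [-1.571, 0.0, 2.987]
wrist_force: [-0.1, -0.0, 0.0]
grip_width: 42.4
```

Request:
{"fn": "apply_moves", "kwargs": {
  "plan": [
    [[0, -0.01, 0], 0, 0.0],
    [[0, -0.03, 0], 0, 0.0],
    [[0, -0.06, 0], 0, 0.0],
    [[0, -0.1, 0], 0, 0.0],
    [[0, -0.14, 0], 0, 0.0],
    [[0, -0.18, 0], 0, 0.0],
    [[0, -0.2, 0], 0, 0.0],
    [[0, -0.2, 0], 0, 0.0]
  ]
}}

```text
clock: 13.0
eef_pos: [467.0, 330.9, 255.3]
tool_rot: [-1.574, 0.004, 2.987]
wrist_force: [0.5, 0.2, -0.9]
grip_width: 43.0
```

```bash
python3 - <<'E'
from h import *
s=get_state(); c=vision.camera('wrist'); d=vision.camera('scene')
print(s['clock'],np.round(s['eef_pos'],1),np.round(s['wrist_force'],1),s['grip_width'])
save(np.hstack([c['img'][:, 80:560][:400],cv2.resize(d['img'][150:350,170:530],(0,0),fx=.888,fy=.888)[:160].repeat(1,0) if 0 else c['img'][:400,:1]]),'w5.png')
a=cv2.resize(c['img'],(480,360)); b=cv2.resize(d['img'][130:370,170:490],(480,360),interpolation=cv2.INTER_CUBIC)[:, :]
save(cv2.resize(np.hstack([a,b]),(800,300),interpolation=cv2.INTER_AREA),'f.png')
E
```

```text
13.0 [467.  330.9 255.3] [ 0.5  0.2 -0.9] 42.971545396555115
```

View pics/f.png

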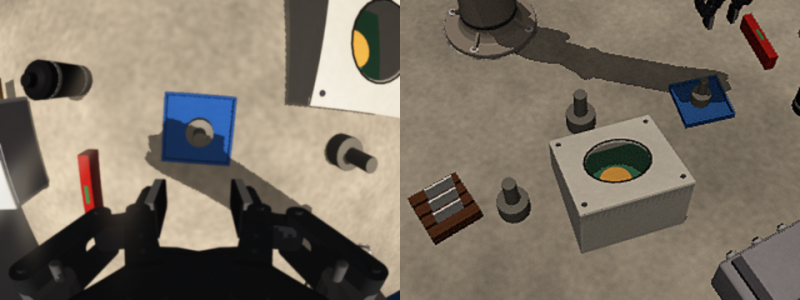

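The weight stands upright in the middle of the tray. The pedestal is empty, the shims and look-alikes haven't moved, and the gripper is clear. I'll hand in now.

```bash
python3 -c "from bench import env; print(env.hand_in())"
```

```text
the job is handed in; nothing more can be done
None
```

The pewter weight now stands upright in the middle of the blue tray, and the job is handed in at about 13 s on the robot's clock. I gripped its stem through the port, lifted it straight out clear of the hood, and lowered it in small steps until it touched the tray floor. Then I let go and backed straight up.

- **Position and surroundings:** The last wrist and scene pictures show the weight upright in the tray and the pedestal empty. The shims and both look-alike weights are where they were. The driver was outside the last crop, and I did not measure the shelf items again afterwards.
- **Forces:** The readings at the end of each move stayed under about 6 N. I saw no sign of contact with the hood. The weight pulled about 4 N on the wrist (roughly 0.4 kg), and setting it down pressed with about 9 N.
- **One reading that disagreed:** The gripper showed about 18 mm closed on the 20 mm stem. I took this for pad give or sensor offset; the grip did not slip.

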